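Pin the spring caliper in its stand and squeeze it to the marked gap

ROBOT

A 6-joint arm with a two-finger parallel gripper is mounted at the origin on a cart in front of the work surface, level with it; the furniture and walls round the work are solid. World frame = base frame: x ahead of the robot, y to its left, z up, the work surface at z = 0. Lengths are in mm, angles in rad, forces in N, time in s.
With the tool pointing down it reaches from about 350 to 975 mm from the base axis. Payload 7.1 kg.
Tool frame: the origin (TCP) lies midway between the tips of the shut fingers; the grasp point (between the pads) lies 19 mm behind it (ctrl.grasp_offset is the distance from the TCP to the grasp point, in mm); z points along the fingers, y is the line along which they close (so a half turn about z gives the same grasp; the last joint's range is limited). The gripper opens to 88 mm and grips with 3 to 60 N. Pads are 20 mm wide; open, the fingers measure 115 mm over their backs; the gripper's body (75 mm by 178 mm) begins 61 mm behind the grasp point.
Start: joints at [-1.248, 0.423, 1.63, -0, 1.089, -0.019], TCP at [209.507, -588.822, 222.675] pointing down, gripper open.
Joint ranges: [-3, 3], [-0.9, 2.11], [0.09, 2.58], [-1.31, 4.45], [0.11, 2.69], [-2.54, 2.54]. Speed limits (rad/s): [2.39, 2.39, 3.01, 3.14, 3.14, 3.14].

INTERFACE

Orientations are given as a rotation vector (axis times angle).
In Python, from workcell import ctrl gives the robot as it stands. The module is installed in compiled form; this text tells all that it offers.
- The arm moves only by the tool servo_tool, never from a script. Its argument "rows" is a list of rows, each a list of 7 numbers: the turn, a rotation vector about the tool's x, y, z as a fraction of full scale, then the shift along the tool's x, y, z as a fraction of full scale, then the finger opening in mm, from 0 to 87.8. A call has 1 to 10 rows; each row is the pose to reach, as a shift and turn from the pose commanded when the call began, along the tool's axes at that moment; what a row does not reach only later rows make up. Full scale, the value 1, is 20 cm for a shift and 1.5 rad for a turn. A row lasts 1/8 s, in which the tool goes at most 62.5 mm and 10.7 degrees, less where a joint would pass 70% of its speed; a pose out of reach is approached as far as the arm can. A call with a number of a shift or a turn outside -1 to 1 is refused whole. A call with a gripper value outside its range is refused whole. The fingers move at their own pace and stop on an object; the grip force is fixed at half the most. Time passes only in rows, so rows that repeat a pose let the fingers close. It gives the time, the measured TCP pose, the force, the opening and the grip force at its end, in the units of the state.
- ctrl.get_obs(): the state, without advancing time (a new reading comes with each control period).
- ctrl.get_image(name): name is "side" or "top"; returns (picture, depth): 400x640x3 uint8, red, green, blue; 400x640 float32, mm along the optical axis (not along the pixel's ray), 0 where there is no reading.
- ctrl.camera_info(name): a dict with "intrinsics" (3x3 intrinsics, pixels), "R" (3x3) and "t" (3): a world point X has camera coordinates R X + t. Camera axes: x right, y down, z forward; pixel columns grow to the right and rows downward; lengths in mm; the calibration is good to about 2 mm. A picture is of the moment at which its call begins. camera_info takes no time and is no camera call.
- ctrl.close_job(): hands the job in; it is judged then, once.
The state is a dict: "t": time; "qpos": joint angles; "qvel": joint speeds; "joint_torque": joint torques, N m; "ee_pos": TCP position; "orientation": TCP orientation; "ft_force": force on the tool from outside, world axes, zero at the start; "moment": the same for the moment, N m; "width": finger opening in mm; "grasp_force": force on a finger pad.
Only numpy, scipy, OpenCV 4.12 (cv2) and the standard library are available. Lean on these libraries where they do the work, as an engineer would, in place of code of your own. Each camera call takes 0.05 s, during which the arm holds its last target. There are 200 camera calls.

TASK

Lift the red-handled lock pin out of its wooden block and lower it all the way down through the fork of the stand and the caliper's tang, so that its flange rests on the fork, and let go of it. Then squeeze the spring caliper's two legs at their brass studs until the gap between the tips equals the width of the red bar below them (20 mm), hold it steady there for at least two seconds, and finish while still holding the squeeze. Do not squeeze the tips far past the mark (never under 12 mm), and leave the cup, the grey sanding block and the small offcut alone.

Things in the scene. Friction and masses are not known exactly. Their poses are not given: they have to be found in the camera images.
- stand: Fixed dark wooden base board 240 x 110 x 12 mm that carries a green fork at its far (+x) end, the steel spring caliper, and at its near (-x) end a white block with a red bar. Origin: centre of its underside on the bench. Own x runs from the tips to the fork, y across the caliper, z up. The caliper's legs lie along -x of the stand, 37 to 49 mm above the bench, mirror-symmetric about y = 0.
- fork_hole (a point): Centre of the mouth of the vertical hole on top of the green fork, 62 mm above the bench, 70 mm along +x of the stand from its origin. Hole 12.5 mm wide with a 2 mm chamfer; it goes down through the upper ear (10 mm thick), the caliper's tang (14 mm thick, hole 13 mm) and the lower ear (22 mm thick, bottom at 12 mm). The ear is 44 x 50 mm.
- mark (a point): Centre of the red bar on top of the white gauge block (26 x 70 mm, top 34 mm above the bench). The bar is 20 mm wide across the stand's y and centred; the caliper's tips hover over it.
- head (a joint): How far the caliper with its tang has slid out of the fork toward -x of the stand, m; 0 = home (where it starts, all three holes in line), 0.03 = out. Slides with about 2.5 N of friction until the pin locks it.
- stud_left (a point): Centre of the left (+y of the stand) brass grip stud: an upright cylinder of 12 mm diameter, 22 mm high (32 to 54 mm above the bench; the board below has its top at 12 mm), on the outside of the left leg. Squeeze the two studs toward each other along the stand's y.
- stud_right (a point): The same stud on the right (-y) leg. Over their outer sides the two studs measure 62 mm at rest (tip gap 44 mm) and 45.5 mm at a tip gap of 20 mm; each mm less over the studs closes the gap by 1.41 mm. The spring pushes back with about 3.5 N per stud at rest and 6 N at a gap of 20 mm.
- tip_left (a point): Inner face of the left leg's tip, 43 mm above the bench; the tip gap is the distance from here to tip_right.
- tip_right (a point): Inner face of the right leg's tip.
- pin_block: Fixed light wooden block 60 x 60 x 30 mm in which the pin stands upright, in a hole 22 mm deep. Origin: centre of its underside.
- pin_grip (a point): Centre of the pin's red upright handle (16 mm diameter, 32 mm high), on the pin's axis, 68 mm above the foot.
- pin_flange (a point): Underside of the pin's flange, on the pin's axis, 45 mm above the foot and 23 mm below pin_grip. With the pin home it lies on the fork's top, at fork_hole.
- offcut_mid (a point): Centre of a small pale wood offcut, 42 x 58 x 26 mm: leave alone.
- sanding_mid (a point): Centre of a grey sanding block, 64 x 92 x 25 mm: leave alone.
- cup_mid (a point): Centre of a small wooden cup, 66 mm wide, 55 mm high: leave alone.
- leg_left: Left (+y) sprung steel leg of the caliper, 152 mm long, 12 mm high; it swings about an upright hinge at the heel, where its origin lies, 43 mm above the bench, and springs open when let go. Carries stud_left and tip_left.
- leg_right: Right (-y) sprung leg, the mirror image.
- pin: The loose steel lock pin, 60 g: 10 mm shank 45 mm long with a tapered foot, then a flange of 22 mm diameter (45 to 49 mm above the foot), then the red handle to 81 mm. Origin: the foot's centre; z up along the pin. It stands in the block with its foot 8 mm above the bench.
- lamp_head (a point): Lower edge's centre of a fixed desk lamp's hanging head (about 180 mm wide), about 0.5 m above the bench, to the right of the work: keep the arm's wrist clear of it, for example by passing nearer to the robot.
- lamp_foot (a point): Foot of the same fixed lamp on the bench's far edge; its slim arm rises from here, leaning away from the robot, and crosses to the head about 0.6 m up.

How it is judged:
By the outcome, as a careful person would: the job done as asked, in the order asked, and still so for the second after the job is handed in, while the arm keeps its last pose, push and grip.
It also fails if it takes over 51 s, if anything falls off the work surface, if the arm or the gripper's body presses on something with over 40 N, if the wrist force passes 120 N, or if a joint passes its speed limit or range.

## Working session

There is one attempt and no reset: what is moved stays moved. The work goes in short steps, Python scripts to look and compute and a tool call to move; the robot and the scene stay as the last step left them, time stands still between calls to the robot, and variables do not carry over. Pictures are saved under pics/ and viewed, at most 10 in all, crops included, and the job is handed in when it is done.

Besides the shell and the picture viewer there is one more tool, called after "Call:" by a JSON object that holds its "api" and its "payload", one argument or row to a line. servo_tool: Moves the arm, as the interface text tells. Its arguments: {"type":"object","properties":{"rows":{"type":"array","items":{"type":"array","items":{"type":"number"}}}},"required":["rows"]}

```bash
mkdir -p pics
cat > h.py <<'E'
import numpy as np, cv2
from workcell import ctrl
from scipy.spatial.transform import Rotation as Ro
def grab(n):
    im,d=ctrl.get_image(n); return im,d
def ray(n,u,v):
    c=ctrl.camera_info(n);K,R,t=[np.array(c[k],float) for k in("intrinsics","R","t")]
    o=-R.T@t; return o,R.T@np.linalg.inv(K)@np.array([u,v,1.])
def onz(n,u,v,z):
    o,d=ray(n,u,v); return o+d*(z-o[2])/d[2]
def cloud(n,dep):
    c=ctrl.camera_info(n);K,R,t=[np.array(c[k],float) for k in("intrinsics","R","t")]
    v,u=np.mgrid[:400,:640]
    p=np.stack([(u-K[0,2])/K[0,0]*dep,(v-K[1,2])/K[1,1]*dep,dep],-1)
    return (p-t)@R
def save(n,im): cv2.imwrite('pics/'+n+'.png',im[...,::-1])
E
python3 - <<'E'
from h import *
a,d=grab('top');b,e=grab('side')
save('top0',a);save('side0',b);np.savez('i0.npz',a=a,d=d,b=b,e=e)
for n in('top','side'):
    c=ctrl.camera_info(n);R=np.array(c['R']);print(n,(-R.T@np.array(c['t'])).round(),R[2].round(2),np.array(c['intrinsics'])[0])
o=ctrl.get_obs();print(o)
E
```

```text
top [ 421.  -24. 1627.] [ 0.12  0.01 -0.99] [424.10687342   0.         327.10915519]
side [ 523. -798.  892.] [ 0.06  0.78 -0.62] [366.93901805   0.         318.50237145]
{'t': 0.1, 'qpos': array([-1.24800517e+00,  4.23787664e-01,  1.63058998e+00,  2.70887475e-05,
        1.08858206e+00, -1.90023075e-02]), 'qvel': array([-0.00057164, -0.00110248, -0.00315998,  0.00030971,  0.00065167,
        0.00138799]), 'joint_torque': array([-7.68972277e-04, -5.45616031e+01, -2.74323946e+01,  6.43962482e-02,
        1.88099546e-02, -4.90864556e-05]), 'ee_pos': array([ 209.36066062, -588.37271543,  221.97418204]), 'orientation': array([-3.09449615e+00, -5.34028470e-01,  2.87542409e-04]), 'ft_force': array([-0.33156183, -0.42558785,  1.10015481]), 'moment': array([ 0.01629371,  0.02605228, -0.04286744]), 'grasp_force': 0.0, 'width': 87.78651479286378}
```

View pics/top0.png

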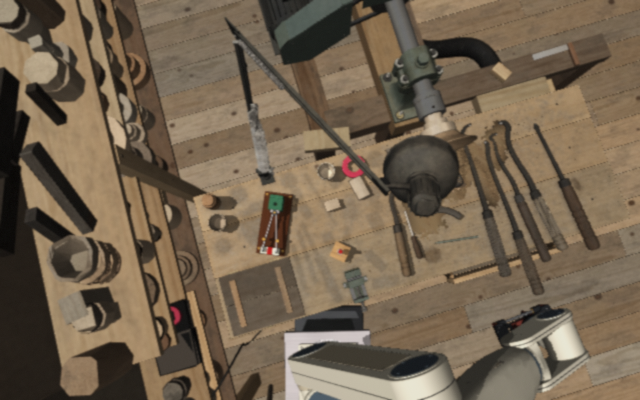

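View pics/side0.png

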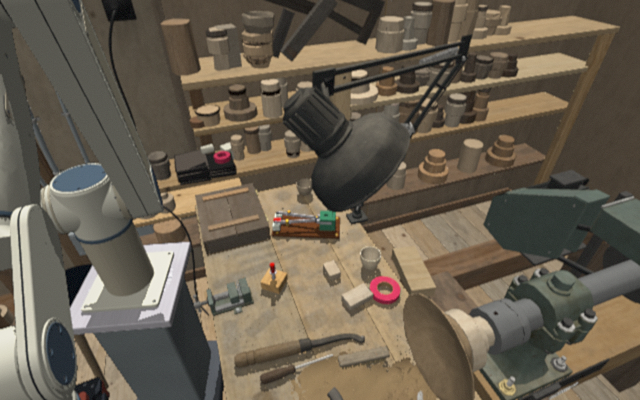

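The top view shows the stand at (275,222) with its green fork at (276,203) and red bar near (270,250). The pin block is at (341,250) and the lamp head at (420,170). In the side view the stand is at (305,224) and the pin handle at (271,268). Next I'll zoom in and compute masks.

```bash
cat > m.py <<'E'
from h import *
def tri(ut,us):
    o1,d1=ray('top',*ut);o2,d2=ray('side',*us)
    s=np.linalg.lstsq(np.c_[d1,-d2],o2-o1,rcond=None)[0]
    p,q=o1+d1*s[0],o2+d2*s[1]; return (p+q)/2,np.linalg.norm(p-q)
def masks(im):
    h=cv2.cvtColor(im,cv2.COLOR_RGB2HSV).astype(int);H,S,V=h[...,0],h[...,1],h[...,2]
    return ((H<8)|(H>172))&(S>150)&(V>70), (H>60)&(H<95)&(S>90)&(V>40)
def blobs(m,box,mn=3):
    k=np.zeros(m.shape,np.uint8);x0,y0,x1,y1=box;k[y0:y1,x0:x1]=m[y0:y1,x0:x1]
    n,l,s,c=cv2.connectedComponentsWithStats(k)
    return [(c[i].round(2),s[i].tolist()) for i in range(1,n) if s[i,4]>=mn]
E
python3 - <<'E'
from m import *
z=np.load('i0.npz');a,d,b,e=[z[k] for k in 'adbe']
for n,im,dd,box in(('top',a,d,(250,180,360,270)),('side',b,e,(250,200,350,300))):
    r,g=masks(im);P=cloud(n,dd)
    for nm,m in(('red',r),('green',g)):
        for c,s in blobs(m,box):
            u,v=c.round().astype(int);print(n,nm,c,s,'depthpt',P[v,u].round(1))
    x0,y0,x1,y1=box
    # depth points, board by height
    Q=P[y0:y1,x0:x1].reshape(-1,3);C=im[y0:y1,x0:x1].reshape(-1,3)
    for lo,hi in((55,70),(25,36)):
        w=(Q[:,2]>lo)&(Q[:,2]<hi);print(lo,hi,w.sum(),Q[w].mean(0).round(1))
L=cv2.resize(a[180:275,245:365],(600,475),interpolation=cv2.INTER_CUBIC)
S=cv2.resize(b[200:300,255:355],(600,600),interpolation=cv2.INTER_CUBIC)
save('zt',L);save('zs',S)
E
```

```text
top red [269.21 249.85] [267, 246, 5, 9, 33] depthpt [455.4 207.   43. ]
top red [340.5 251.2] [339, 250, 4, 3, 10] depthpt [443.9 -55.9  92.5]
top green [275.94 202.08] [269, 195, 15, 16, 180] depthpt [633.3 177.4  54. ]
55 70 302 [558.1 173.1  63.3]
25 36 431 [512.6  -3.   30.3]
side red [276.79 218.84] [273, 218, 8, 3, 19] depthpt [456.3 201.9  39. ]
side red [271.8 266.6] [270, 263, 4, 10, 30] depthpt [445.1 -63.9  83.5]
side green [327.5  219.63] [320, 210, 15, 20, 232] depthpt [633.4 152.6  61.6]
55 70 283 [556.3 144.3  62.1]
25 36 649 [509.8  -3.2  30.1]
```

View pics/zt.png

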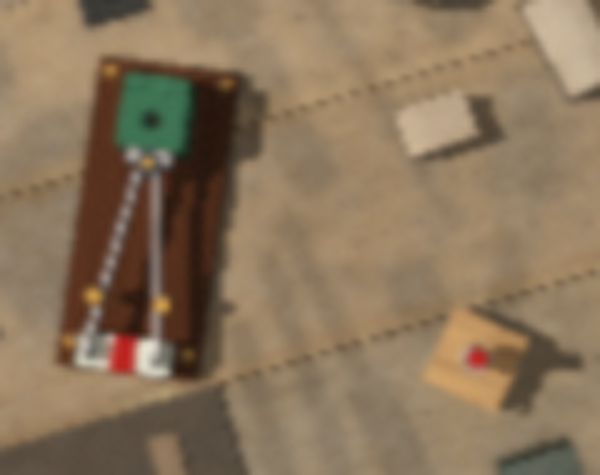

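View pics/zs.png

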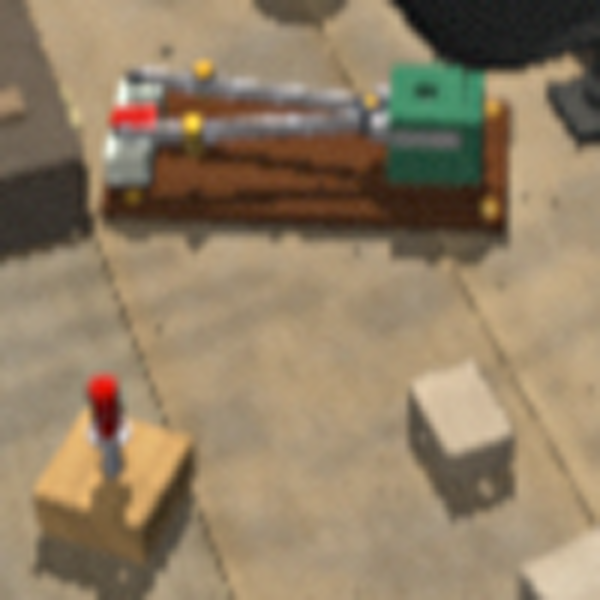

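The top zoom shows the hole at about (274.8,203.6), the studs at (263,239) and (277,240.5), and the pin handle at (340.5,251.2). The side zoom shows the hole at about (325.8,214.8), the right stud at (287,221) and the left stud at (288.5,211.2).

Run:
```python
from m import *
z=np.load('i0.npz');a,b=z['a'],z['b']
def dark(im,u,v,r):
    v0,u0=int(v)-r,int(u)-r;g=im[v0:v0+2*r+1,u0:u0+2*r+1].astype(float).sum(2);w=np.clip(np.median(g)*0.85-g,0,None)
    V,U=np.mgrid[v0:v0+2*r+1,u0:u0+2*r+1];return (w*U).sum()/w.sum(),(w*V).sum()/w.sum()
def yel(im,u,v,r):
    v0,u0=int(round(v))-r,int(round(u))-r;g=im[v0:v0+2*r+1,u0:u0+2*r+1].astype(float);w=np.clip(g[...,0]-g[...,2]-75,0,None)
    V,U=np.mgrid[v0:v0+2*r+1,u0:u0+2*r+1];return (w*U).sum()/w.sum(),(w*V).sum()/w.sum()
ht=dark(a,275,203.5,2);hs=dark(b,325.7,214.8,2)
print('hole',np.round(ht+hs,2),onz('top',*ht,61).round(1),onz('side',*hs,61).round(1),tri(ht,hs))
print('mark',onz('top',269.21,249.85,34.5).round(1),onz('side',276.79,218.84,34.5).round(1),tri((269.21,249.85),(276.79,218.84)))
print('pin',onz('top',340.5,251.2,88).round(1),onz('side',271.8,266.6,72).round(1), tri((340.5,251.2),(271.8,264)))
for n,t,s in(('L',(263.2,239),(288.6,211.2)),('R',(277,240.5),(286.8,221))):
    ty=yel(a,*t,2);sy=yel(b,*s,2)
    print(n,np.round(ty+sy,2),onz('top',*ty,53).round(1),onz('side',*sy,50).round(1))
# block top: orange-ish, height cloud
for n,im,dd in(('top',a,z['d']),('side',b,z['e'])):
    P=cloud(n,dd)
    m=(abs(P[...,0]-445)<50)&(abs(P[...,1]+62)<50)&(abs(P[...,2]-30)<7)
    Q=P[m];r=cv2.minAreaRect(Q[:,:2].astype(np.float32));print('blk',m.sum(),r,Q.mean(0).round(1))
    m=(abs(P[...,0]-630)<50)&(abs(P[...,1]-175)<50)&(abs(P[...,2]-62)<6)
    Q=P[m];r=cv2.minAreaRect(Q[:,:2].astype(np.float32));print('ear',m.sum(),r,Q.mean(0).round(1))
    m=(abs(P[...,0]-570)<150)&(abs(P[...,1]-185)<80)&(P[...,2]>7)&(P[...,2]<70)
    Q=P[m];r=cv2.minAreaRect(Q[:,:2].astype(np.float32));print('stand',r)
```

```text
hole [274.7  203.55 325.48 214.72] [626.7 181.4  61. ] [627.7 182.2  61. ] (array([627.12712837, 181.29906975,  61.71270459]), np.float64(1.0322564873057498))
mark [456.1 207.4  34.5] [455.2 208.2  34.5] (array([455.71611098, 207.27507602,  35.33736273]), np.float64(0.8189263096643805))
pin [443.2 -57.8  88. ] [443.4 -51.8  72. ] (array([444.10494674, -57.6324392 ,  89.43072873]), np.float64(1.8454731072754962))
L [262.97 238.61 288.36 210.92] [497.8 227.5  53. ] [498.1 229.8  50. ]
R [277.01 240.45 286.53 219.96] [489.6 175.5  53. ] [490.5 180.6  50. ]
blk 223 ((444.1206359863281, -57.40605163574219), (59.637264251708984, 59.61049270629883), 63.45366287231445) [444.1 -57.1  30.4]
ear 183 ((626.1058349609375, 179.14813232421875), (51.08807373046875, 71.34049987792969), 81.8003158569336) [631.8 178.5  61.9]
stand ((569.7281494140625, 185.47598266601562), (298.8265075683594, 158.7652587890625), 0.013904628343880177)
blk 308 ((445.0485534667969, -55.81389617919922), (62.34849166870117, 61.687110900878906), 63.865020751953125) [445.4 -62.7  30.7]
ear 172 ((628.1431884765625, 181.225341796875), (55.0048713684082, 67.2607650756836), 81.40422058105469) [632.2 175.9  62.4]
stand ((569.2252807617188, 188.80543518066406), (130.06214904785156, 298.76861572265625), 86.82357025146484)
```

```bash
cat > go.py <<'E'
import sys
from h import *
def go(x,y,z,yaw=-8.66,show=True):
    o=ctrl.get_obs();R=Ro.from_rotvec(o['orientation'])
    a=np.radians(yaw);X=np.array([np.cos(a),np.sin(a),0]);Z=np.array([0,0,-1.]);T=Ro.from_matrix(np.c_[X,np.cross(Z,X),Z])
    t=(R.inv()*T).as_rotvec()/1.5;s=R.inv().apply(np.array([x,y,z])-o['ee_pos'])/200
    print(round(o['t'],2),o['ee_pos'].round(1),'F',o['ft_force'].round(1),'w',round(o['width'],1),'row',np.r_[t,s].round(4).tolist(),'q6',o['qpos'][5].round(2))
if __name__=='__main__': go(*map(float,sys.argv[1:]))
E
python3 go.py 443.7 -57.5 150; python3 -c "
from h import *
for p in((420,155),(420,200)):print(onz('top',*p,500))"
```

```text
0.1 [ 209.4 -588.4  222. ] F [-0.3 -0.4  1.1] w 87.8 row [-0.0009, 0.0002, 0.3286, 1.9936, -2.1076, 0.3629] q6 -0.02
[ 690.79436851 -272.16553212  500.        ]
[ 567.81524277 -265.6131811   500.        ]
```

Call:
{"api": "servo_tool", "payload": {
  "rows": [
    [0, 0, 0.1, 0.25, -0.26, 0, 87.8],
    [0, 0, 0.2, 0.48, -0.5, 0, 87.8],
    [0, 0, 0.3, 0.7, -0.75, 0, 87.8],
    [0, 0, 0.329, 0.95, -1, 0, 87.8],
    [0, 0, 0.329, 0.95, -1, 0, 87.8]
  ]
}}

```text
t: 0.72
ee_pos: [321.8, -333.7, 222.4]
orientation: [-3.132, 0.235, 0.001]
ft_force: [-0.8, -0.3, 0.4]
width: 88.0
grasp_force: 0.0
```

```bash
python3 go.py 443.7 -57.5 150
```

```text
0.72 [ 321.8 -333.7  222.4] F [-0.8 -0.3  0.4] w 88.0 row [-0.0006, 0.0005, 0.0007, 0.3965, -1.4564, 0.3633] q6 0.89
```

Call:
{"api": "servo_tool", "payload": {
  "rows": [
    [0, 0, 0, 0.08, -0.28, 0, 50],
    [0, 0, 0, 0.16, -0.55, 0, 50],
    [0, 0, 0, 0.22, -0.8, 0, 50],
    [0, 0, 0, 0.28, -1, 0, 50],
    [0, 0, 0, 0.28, -1, 0, 50]
  ]
}}

```text
t: 1.35
ee_pos: [407.6, -145.5, 222.6]
orientation: [-3.133, 0.232, 0.0]
ft_force: [-0.1, -0.2, -1.1]
width: 49.8
grasp_force: 0.0
```

```bash
python3 go.py 443.7 -57.5 140
```

```text
1.35 [ 407.6 -145.5  222.6] F [-0.1 -0.2 -1.1] w 49.8 row [-0.0002, 0.0002, 0.0024, 0.1139, -0.4614, 0.4129] q6 1.35
```

Call:
{"api": "servo_tool", "payload": {
  "rows": [
    [0, 0, 0.002, 0.06, -0.23, 0.1, 50],
    [0, 0, 0.002, 0.114, -0.46, 0.2, 50],
    [0, 0, 0.002, 0.114, -0.461, 0.413, 50],
    [0, 0, 0.002, 0.114, -0.461, 0.413, 50],
    [0, 0, 0.002, 0.114, -0.461, 0.413, 50]
  ]
}}

```text
t: 1.98
ee_pos: [443.7, -60.7, 140.8]
orientation: [3.132, -0.245, 0.0]
ft_force: [0.3, -0.0, 1.0]
width: 50.3
grasp_force: 0.0
```

```bash
python3 go.py 443.7 -57.5 57
python3 - <<'E'
from m import *
a,_=grab('top');b,_=grab('side')
S=cv2.resize(b[180:300,210:330],(600,600),interpolation=cv2.INTER_CUBIC);save('p1',S)
E
```

```text
1.98 [443.7 -60.7 140.8] F [ 0.3 -0.   1. ] w 50.3 row [0.0001, -0.0001, -0.0032, -0.0027, -0.0159, 0.4191] q6 1.56
```

View pics/p1.png

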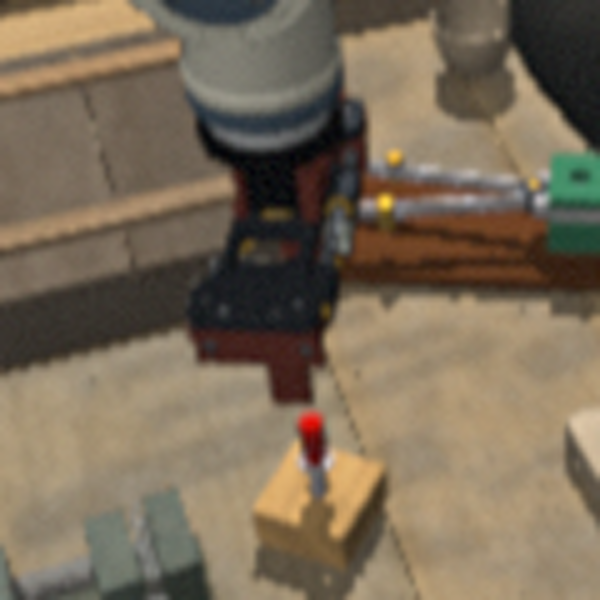

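The near finger's tip is at side pixel (268.5,260) and the pin handle is below it at (272,265). I'll check that against the kinematics.

```bash
python3 -c "
from h import *
print(onz('side',268.5,260,141), onz('side',272.1,263.6,89))"; python3 go.py 443.7 -57.5 57
```

```text
[440.81175404 -89.33783731 141.        ] [445.83698388 -55.63350779  89.        ]
2.08 [444.4 -60.7 141.5] F [ 0.1  0.4 -0.1] w 49.9 row [0.0001, -0.0016, -0.0033, -0.0069, -0.0155, 0.4223] q6 1.56
```

Call:
{"api": "servo_tool", "payload": {
  "rows": [
    [0, 0, -0.003, -0.003, -0.0165, 0.05, 50],
    [0, 0, -0.003, -0.003, -0.0165, 0.2, 50],
    [0, 0, -0.003, -0.003, -0.0165, 0.33, 50],
    [0, 0, -0.003, -0.003, -0.0165, 0.42, 50],
    [0, 0, -0.003, -0.003, -0.0165, 0.42, 50],
    [0, 0, -0.003, -0.003, -0.0165, 0.42, 30],
    [0, 0, -0.003, -0.003, -0.0165, 0.42, 18],
    [0, 0, -0.003, -0.003, -0.0165, 0.42, 10],
    [0, 0, -0.003, -0.003, -0.0165, 0.42, 10],
    [0, 0, -0.003, -0.003, -0.0165, 0.42, 10]
  ]
}}

```text
t: 3.32
ee_pos: [444.0, -56.6, 56.8]
orientation: [3.133, -0.235, 0.002]
ft_force: [-1.1, -0.3, 7.7]
width: 15.5
grasp_force: 50.8
```

```bash
python3 go.py 443.7 -57.5 57
```

```text
3.33 [444.  -56.6  56.8] F [-1.1 -0.3  7.7] w 15.5 row [0.0001, -0.0009, 0.0007, -0.0009, 0.0049, -0.001] q6 1.57
```

Call:
{"api": "servo_tool", "payload": {
  "rows": [
    [0, 0, 0, 0, 0, -0.03, 10],
    [0, 0, 0, 0, 0, -0.09, 10],
    [0, 0, 0, 0, 0, -0.18, 10],
    [0, 0, 0, 0, 0, -0.28, 10],
    [0, 0, 0, 0, 0, -0.36, 10],
    [0, 0, 0, 0, 0, -0.4, 10],
    [0, 0, 0, 0, 0, -0.4, 10]
  ]
}}

```text
t: 4.2
ee_pos: [443.8, -56.5, 136.7]
orientation: [3.133, -0.236, 0.002]
ft_force: [1.0, 0.4, -1.1]
width: 15.6
grasp_force: 50.2
```

```bash
python3 go.py 627 181.5 137
```

```text
4.2 [443.8 -56.5 136.7] F [ 1.   0.4 -1.1] w 15.6 row [0.0, -0.0009, 0.0007, 0.728, -1.3135, -0.0006] q6 1.57
```

Call:
{"api": "servo_tool", "payload": {
  "rows": [
    [0, 0, 0, 0.05, -0.1, 0, 10],
    [0, 0, 0, 0.15, -0.27, 0, 10],
    [0, 0, 0, 0.27, -0.47, 0, 10],
    [0, 0, 0, 0.38, -0.67, 0, 10],
    [0, 0, 0, 0.47, -0.86, 0, 10],
    [0, 0, 0, 0.54, -0.97, 0, 10],
    [0, 0, 0, 0.55, -1, 0, 10],
    [0, 0, 0, 0.55, -1, 0, 10]
  ]
}}

```text
t: 5.2
ee_pos: [581.2, 124.6, 135.3]
orientation: [3.132, -0.235, -0.003]
ft_force: [-0.2, -0.6, -1.1]
width: 15.3
grasp_force: 50.2
```

```bash
python3 go.py 627 181.5 137
```

```text
5.2 [581.2 124.6 135.3] F [-0.2 -0.6 -1.1] w 15.3 row [0.0005, 0.0012, 0.0009, 0.1841, -0.3157, -0.0092] q6 1.91
```

Call:
{"api": "servo_tool", "payload": {
  "rows": [
    [0, 0, 0.001, 0.04, -0.06, -0.009, 10],
    [0, 0, 0.001, 0.1, -0.17, -0.009, 10],
    [0, 0, 0.001, 0.16, -0.27, -0.009, 10],
    [0, 0, 0.001, 0.184, -0.316, -0.009, 10],
    [0, 0, 0.001, 0.184, -0.316, -0.009, 10],
    [0, 0, 0.001, 0.184, -0.316, -0.009, 10]
  ]
}}

```text
t: 5.95
ee_pos: [627.4, 181.2, 137.7]
orientation: [3.132, -0.239, -0.001]
ft_force: [-0.5, 0.2, -0.2]
width: 14.9
grasp_force: 50.2
```

```bash
python3 go.py 627 181.5 110
python3 - <<'E'
from m import *
b,_=grab('side')
S=cv2.resize(b[170:250,280:380],(750,600),interpolation=cv2.INTER_CUBIC);save('p2',S)
c=ctrl.camera_info('side');K,R,t=[np.array(c[k],float) for k in("intrinsics","R","t")]
o=ctrl.get_obs();e=o['ee_pos']
for z in(-49,-4,19,32):
    q=K@(R@(e+[0,0,z])+t);q=q[:2]/q[2];print(z,q.round(2),((q-[280,170])*7.5).round())
E
```

```text
5.95 [627.4 181.2 137.7] F [-0.5  0.2 -0.2] w 14.9 row [0.0003, 0.0005, -0.0006, -0.0019, -0.0013, 0.1386] q6 1.99
-49 [325.43 208.78] [341. 291.]
-4 [325.46 198.48] [341. 214.]
19 [325.48 193.03] [341. 173.]
32 [325.49 189.9 ] [341. 149.]
```

View pics/p2.png

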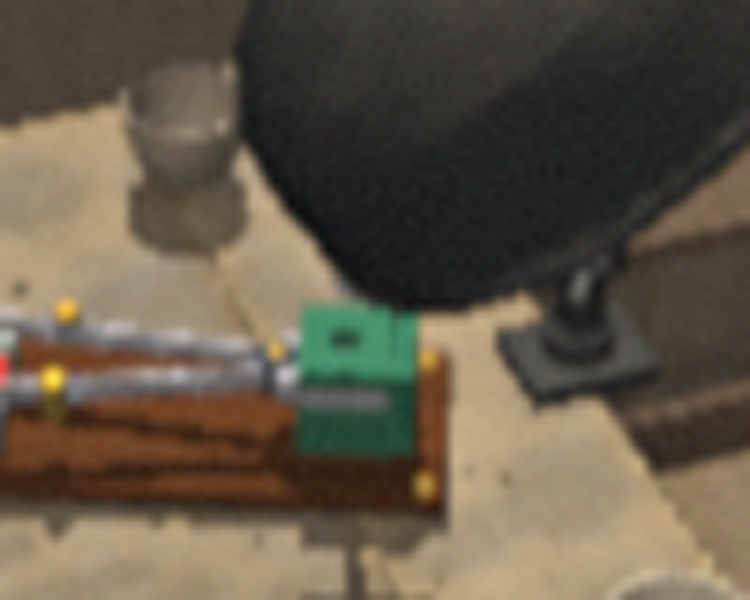

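The lamp hides the pin; only the foot shows, near (345,285). The fork hole is at crop (345,337). I'll lower to just above the hole and look again.

Call:
{"api": "servo_tool", "payload": {
  "rows": [
    [0, 0, 0, 0, 0, 0.03, 10],
    [0, 0, 0, 0, 0, 0.07, 10],
    [0, 0, 0, 0, 0, 0.1, 10],
    [0, 0, 0, 0, 0, 0.1, 10]
  ]
}}

```text
t: 6.5
ee_pos: [627.4, 181.7, 116.9]
orientation: [3.132, -0.238, -0.002]
ft_force: [0.7, -0.1, -0.8]
width: 15.6
grasp_force: 50.2
```

```bash
python3 go.py 627 181.5 110
python3 - <<'E'
from m import *
b,_=grab('side');a,_=grab('top')
S=cv2.resize(b[190:230,300:350],(750,600),interpolation=cv2.INTER_CUBIC);save('p3',S)
c=ctrl.camera_info('side');K,R,t=[np.array(c[k],float) for k in("intrinsics","R","t")]
e=ctrl.get_obs()['ee_pos']
for p in(e+[0,0,-49],e+[0,0,-30],e+[0,0,-4],[627,181.5,61]):
    q=K@(R@np.array(p)+t);q=q[:2]/q[2];print(q.round(2),((q+.5-[300,190])*15).round())
E
```

```text
6.5 [627.4 181.7 116.9] F [ 0.7 -0.1 -0.8] w 15.6 row [0.0004, 0.001, -0.0004, -0.0019, 0.0012, 0.0347] q6 1.99
[325.56 213.1 ] [391. 354.]
[325.57 208.89] [391. 291.]
[325.59 203.  ] [391. 203.]
[325.29 214.87] [387. 381.]
```

View pics/p3.png

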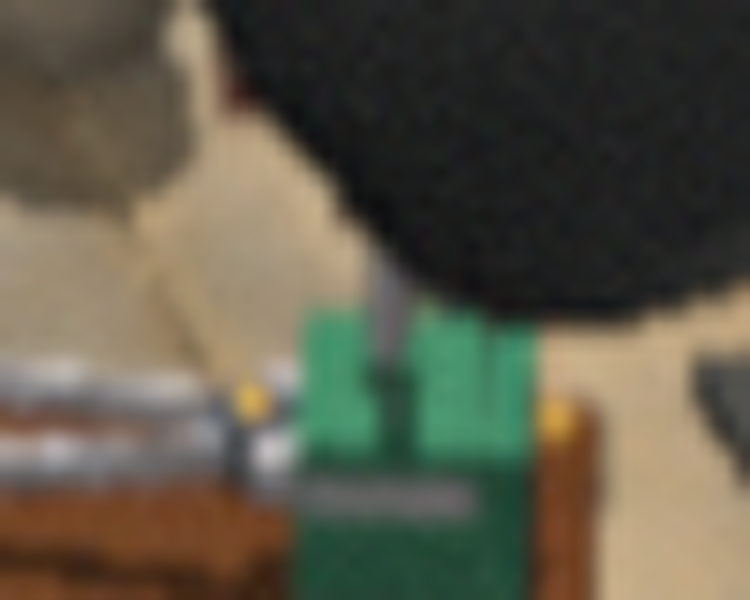

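The foot at crop (390,358) sits right over the hole at (392,380) and agrees with the kinematic prediction. I'll insert gently.

Call:
{"api": "servo_tool", "payload": {
  "rows": [
    [0, 0, 0, 0, 0, 0.015, 10],
    [0, 0, 0, 0, 0, 0.03, 10],
    [0, 0, 0, 0, 0, 0.045, 10],
    [0, 0, 0, 0, 0, 0.06, 10],
    [0, 0, 0, 0, 0, 0.07, 10],
    [0, 0, 0, 0, 0, 0.07, 10]
  ]
}}

```text
t: 7.35
ee_pos: [627.8, 181.7, 103.6]
orientation: [3.132, -0.238, -0.001]
ft_force: [0.9, -0.6, -0.7]
width: 15.6
grasp_force: 50.1
```

Call:
{"api": "servo_tool", "payload": {
  "rows": [
    [0, 0, 0, 0, 0, 0.015, 10],
    [0, 0, 0, 0, 0, 0.03, 10],
    [0, 0, 0, 0, 0, 0.045, 10],
    [0, 0, 0, 0, 0, 0.06, 10],
    [0, 0, 0, 0, 0, 0.075, 10],
    [0, 0, 0, 0, 0, 0.09, 10],
    [0, 0, 0, 0, 0, 0.1, 10],
    [0, 0, 0, 0, 0, 0.1, 10]
  ]
}}

```text
t: 8.35
ee_pos: [627.8, 181.7, 83.5]
orientation: [3.132, -0.238, -0.001]
ft_force: [-0.0, -3.2, -3.3]
width: 15.4
grasp_force: 50.1
```

Call:
{"api": "servo_tool", "payload": {
  "rows": [
    [0, 0, 0, 0, 0.004, 0, 10],
    [0, 0, 0, 0, 0.004, 0.015, 10],
    [0, 0, 0, 0, 0.004, 0.03, 10],
    [0, 0, 0, 0, 0.004, 0.045, 10],
    [0, 0, 0, 0, 0.004, 0.06, 10],
    [0, 0, 0, 0, 0.004, 0.07, 10],
    [0, 0, 0, 0, 0.004, 0.08, 10],
    [0, 0, 0, 0, 0.004, 0.085, 10],
    [0, 0, 0, 0, 0.004, 0.085, 10]
  ]
}}

```text
t: 9.48
ee_pos: [627.8, 181.1, 66.8]
orientation: [-3.133, 0.238, 0.0]
ft_force: [0.0, 0.7, -0.2]
width: 15.2
grasp_force: 50.2
```

Call:
{"api": "servo_tool", "payload": {
  "rows": [
    [0, 0, 0, 0, 0, 0.004, 10],
    [0, 0, 0, 0, 0, 0.004, 10],
    [0, 0, 0, 0, 0, 0.004, 20],
    [0, 0, 0, 0, 0, 0.004, 40],
    [0, 0, 0, 0, 0, 0.004, 50],
    [0, 0, 0, 0, 0, 0.004, 50]
  ]
}}

```text
t: 10.22
ee_pos: [627.8, 181.0, 66.0]
orientation: [3.132, -0.238, -0.0]
ft_force: [-0.3, 0.2, -0.2]
width: 46.3
grasp_force: 0.0
```

Call:
{"api": "servo_tool", "payload": {
  "rows": [
    [0, 0, 0, 0, 0, -0.03, 50],
    [0, 0, 0, 0, 0, -0.12, 50],
    [0, 0, 0, 0, 0, -0.25, 50],
    [0, 0, 0, 0, 0, -0.38, 60],
    [0, 0, 0, 0, 0, -0.4, 80],
    [0, 0, 0, 0, 0, -0.4, 80]
  ]
}}

```text
t: 10.98
ee_pos: [627.9, 181.1, 146.5]
orientation: [-3.132, 0.238, -0.001]
ft_force: [0.2, 0.7, -0.2]
width: 76.6
grasp_force: 0.0
```

```bash
python3 go.py 493.9 202 120
```

```text
10.97 [627.9 181.1 146.5] F [ 0.2  0.7 -0.2] w 76.6 row [-0.0002, -0.0005, -0.0004, -0.6781, -0.0021, 0.1321] q6 1.99
```

Call:
{"api": "servo_tool", "payload": {
  "rows": [
    [0, 0, 0, -0.1, 0, 0, 80],
    [0, 0, 0, -0.3, 0, 0, 80],
    [0, 0, 0, -0.5, 0, 0, 80],
    [0, 0, 0, -0.65, 0, 0, 80],
    [0, 0, 0, -0.678, -0.002, 0.06, 80],
    [0, 0, 0, -0.678, -0.002, 0.13, 80],
    [0, 0, 0, -0.678, -0.002, 0.13, 80],
    [0, 0, 0, -0.678, -0.002, 0.13, 80]
  ]
}}

```text
t: 11.98
ee_pos: [494.6, 201.8, 119.6]
orientation: [3.132, -0.239, -0.0]
ft_force: [-0.1, -0.7, -0.2]
width: 80.2
grasp_force: 0.0
```

```bash
python3 go.py 494 202 26
python3 - <<'E'
from m import *
b,_=grab('side');a,_=grab('top')
S=cv2.resize(b[180:240,260:345],(800,565),interpolation=cv2.INTER_CUBIC);save('p4',S)
r,g=masks(a);print(blobs(r,(250,180,300,270)));r,g=masks(b);print(blobs(r,(250,180,350,240)))
c=ctrl.camera_info('side');K,R,t=[np.array(c[k],float) for k in("intrinsics","R","t")]
q=K@(R@np.array([627.8,181,85])+t);print('pin handle expected',q[:2]/q[2])
E
```

```text
11.97 [494.6 201.8 119.6] F [-0.1 -0.7 -0.2] w 80.2 row [0.0001, 0.0002, -0.0008, -0.0031, -0.0006, 0.4682] q6 2.09
[(array([273.36, 202.09]), [272, 201, 4, 3, 11])]
[(array([325.32, 209.95]), [324, 206, 3, 9, 19]), (array([276.67, 218.78]), [273, 218, 8, 3, 18])]
pin handle expected [325.5499639 209.6538355]
```

View pics/p4.png

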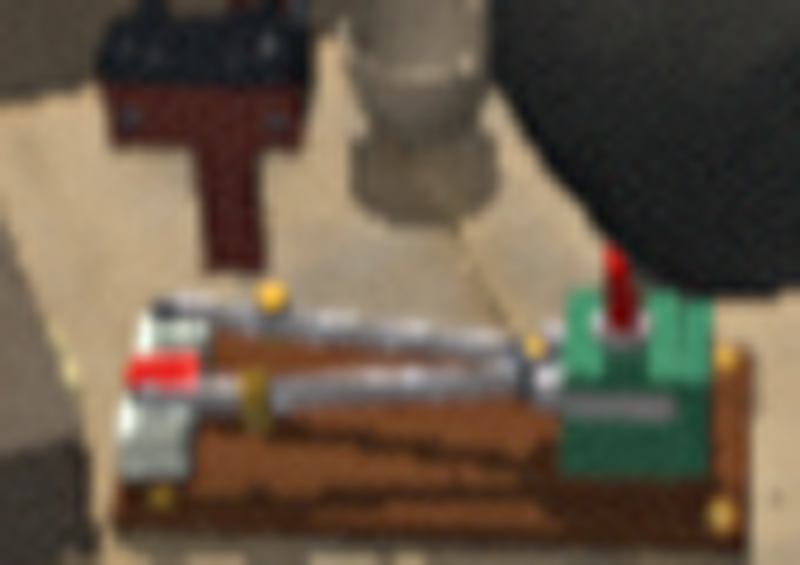

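The pin is seated, with its flange on the fork at crop (622,325), and its handle centroid at (325.3,210.0) is where I expected it. The studs are at crop (270,297) and (258,400), with the gripper above them. I'll descend.

Call:
{"api": "servo_tool", "payload": {
  "rows": [
    [0, 0, 0, -0.003, 0, 0.08, 80],
    [0, 0, 0, -0.003, 0, 0.2, 80],
    [0, 0, 0, -0.003, 0, 0.32, 80],
    [0, 0, 0, -0.003, 0, 0.42, 80],
    [0, 0, 0, -0.003, 0, 0.465, 80],
    [0, 0, 0, -0.003, 0, 0.465, 74],
    [0, 0, 0, -0.003, 0, 0.465, 68],
    [0, 0, 0, -0.003, 0, 0.465, 66],
    [0, 0, 0, -0.003, 0, 0.465, 64],
    [0, 0, 0, -0.003, 0, 0.465, 64]
  ]
}}

```text
t: 13.32
ee_pos: [493.6, 201.8, 27.5]
orientation: [3.133, -0.238, 0.001]
ft_force: [-0.7, -3.2, 1.7]
width: 63.5
grasp_force: 1.4
```

Call:
{"api": "servo_tool", "payload": {
  "rows": [
    [0, 0, 0, 0, 0, 0, 62],
    [0, 0, 0, 0, 0, 0, 60],
    [0, 0, 0, 0, 0, 0, 58],
    [0, 0, 0, 0, 0, 0, 56],
    [0, 0, 0, 0, 0, 0, 55],
    [0, 0, 0, 0, 0, 0, 55],
    [0, 0, 0, 0, 0, 0, 55],
    [0, 0, 0, 0, 0, 0, 55]
  ]
}}

```text
t: 14.32
ee_pos: [492.8, 202.2, 27.1]
orientation: [3.133, -0.238, -0.001]
ft_force: [-2.3, -0.7, 5.6]
width: 55.2
grasp_force: 4.8
```

```bash
python3 go.py 494 202 26; python3 -c "
from h import *
for i in range(4):
    ctrl.get_image('side');o=ctrl.get_obs();print(o['width'],o['grasp_force'],o['ft_force'].round(1))"
```

```text
14.32 [492.8 202.2  27.1] F [-2.3 -0.7  5.6] w 55.2 row [0.0001, 0.0006, -0.0004, 0.0063, 0.0, 0.0056] q6 2.09
54.98554399832234 4.812682941555977 [-2.6 -0.3  6. ]
55.124147746326564 4.812368005514145 [-3.  -1.1  6.1]
54.895423560691 4.812299609184265 [-3.5 -0.8  5.5]
55.52365457027116 4.812182262539864 [-2.8 -0.5  5.7]
```

Call:
{"api": "servo_tool", "payload": {
  "rows": [
    [0, 0, 0, 0, 0, 0, 54],
    [0, 0, 0, 0, 0, 0, 53],
    [0, 0, 0, 0, 0, 0, 52],
    [0, 0, 0, 0, 0, 0, 51],
    [0, 0, 0, 0, 0, 0, 50],
    [0, 0, 0, 0, 0, 0, 49],
    [0, 0, 0, 0, 0, 0, 48],
    [0, 0, 0, 0, 0, 0, 48],
    [0, 0, 0, 0, 0, 0, 48],
    [0, 0, 0, 0, 0, 0, 48]
  ]
}}

```text
t: 15.78
ee_pos: [492.1, 202.2, 27.0]
orientation: [3.132, -0.238, -0.003]
ft_force: [-4.4, 0.6, 7.7]
width: 48.5
grasp_force: 6.1
```

Call:
{"api": "servo_tool", "payload": {
  "rows": [
    [0, 0, 0, 0, 0, 0, 47.5],
    [0, 0, 0, 0, 0, 0, 47],
    [0, 0, 0, 0, 0, 0, 46.5],
    [0, 0, 0, 0, 0, 0, 46],
    [0, 0, 0, 0, 0, 0, 45.5],
    [0, 0, 0, 0, 0, 0, 45.5],
    [0, 0, 0, 0, 0, 0, 45.5],
    [0, 0, 0, 0, 0, 0, 45.5]
  ]
}}

```text
t: 16.77
ee_pos: [491.9, 202.2, 27.0]
orientation: [3.132, -0.238, -0.004]
ft_force: [-5.1, 0.6, 7.6]
width: 45.5
grasp_force: 6.5
```

```bash
python3 go.py 494 202 26
python3 - <<'E'
from m import *
W=[];G=[]
for i in range(14):
    b,e=ctrl.get_image('side');o=ctrl.get_obs();W.append(o['width']);G.append(o['grasp_force'])
print(np.mean(W),np.std(W),np.mean(G),o['ft_force'])
S=cv2.resize(b[200:235,265:312],(800,596),interpolation=cv2.INTER_CUBIC);save('p5',S)
E
```

```text
16.77 [491.9 202.2  27. ] F [-5.1  0.6  7.6] w 45.5 row [0.0004, 0.0016, -0.0003, 0.0106, -0.0007, 0.0052] q6 2.09
45.73710861014734 0.20874445938159092 6.490816654903548 [-5.70467705  0.09508725  8.54503524]
```

View pics/p5.png

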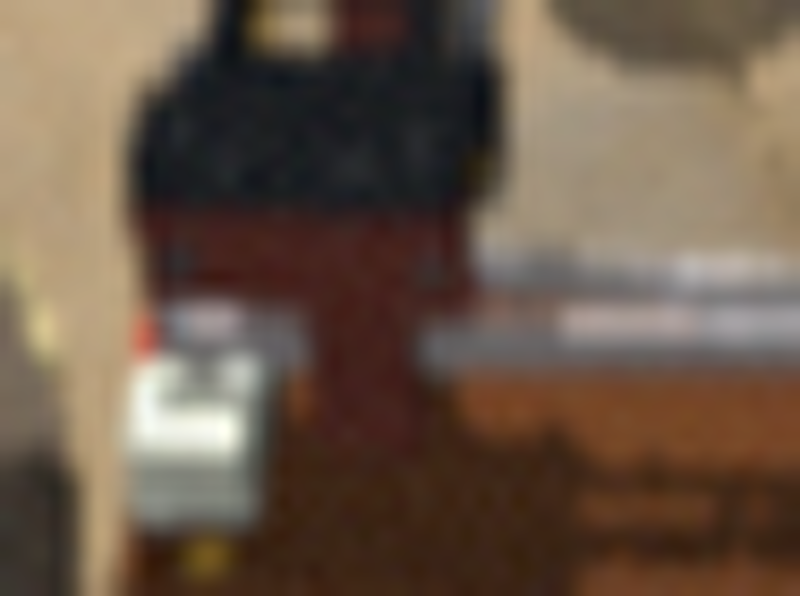

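The right tip now sits over the near edge of the red bar at crop (150,335), and the left tip is hidden by the finger. Measured width is 45.7 mm, which is a gap of about 20.3 mm. I'll relieve the drag on the arm a little, trim the width and hold.

Call:
{"api": "servo_tool", "payload": {
  "rows": [
    [0, 0, 0, -0.002, 0, -0.001, 45.4],
    [0, 0, 0, -0.004, 0, -0.002, 45.4],
    [0, 0, 0, -0.006, 0, -0.003, 45.4],
    [0, 0, 0, -0.006, 0, -0.003, 45.4],
    [0, 0, 0, -0.006, 0, -0.003, 45.4],
    [0, 0, 0, -0.006, 0, -0.003, 45.4]
  ]
}}

```text
t: 18.23
ee_pos: [491.9, 202.1, 27.4]
orientation: [3.132, -0.238, -0.001]
ft_force: [-1.5, -0.1, -4.1]
width: 45.4
grasp_force: 6.2
```

Run:
```python
from m import *
W=[]
for i in range(16):
    b,e=ctrl.get_image('side');o=ctrl.get_obs();W.append(o['width'])
print(o['t'],np.mean(W),np.std(W),o['grasp_force'],o['ft_force'],o['ee_pos'])
r,g=masks(b);print(blobs(r,(250,180,350,240),1))
```

```text
19.025 45.52600439182729 0.15919431409603324 6.199060454964638 [-2.45761317 -0.34585819 -7.39397926] [491.87379867 202.14601938  27.56592074]
[(array([290., 191.]), [290, 191, 1, 1, 1]), (array([325.32, 209.95]), [324, 206, 3, 9, 19]), (array([280., 214.]), [280, 214, 1, 1, 1]), (array([288., 217.]), [288, 217, 1, 1, 1]), (array([283., 223.]), [283, 223, 1, 1, 1])]
```

Call:
{"api": "servo_tool", "payload": {
  "rows": [
    [0, 0, 0, 0, 0, 0.001, 45.4],
    [0, 0, 0, 0, 0, 0.0015, 45.4],
    [0, 0, 0, 0, 0, 0.0015, 45.4],
    [0, 0, 0, 0, 0, 0.0015, 45.4],
    [0, 0, 0, 0, 0, 0.0015, 45.4],
    [0, 0, 0, 0, 0, 0.0015, 45.4],
    [0, 0, 0, 0, 0, 0.0015, 45.4],
    [0, 0, 0, 0, 0, 0.0015, 45.4],
    [0, 0, 0, 0, 0, 0.0015, 45.4],
    [0, 0, 0, 0, 0, 0.0015, 45.4]
  ]
}}

```text
t: 20.27
ee_pos: [492.0, 202.2, 27.4]
orientation: [3.132, -0.238, -0.0]
ft_force: [-5.6, 0.4, -2.3]
width: 45.8
grasp_force: 6.4
```

Call:
{"api": "servo_tool", "payload": {
  "rows": [
    [0, 0, 0, 0, 0, 0, 45.4],
    [0, 0, 0, 0, 0, 0, 45.4],
    [0, 0, 0, 0, 0, 0, 45.4],
    [0, 0, 0, 0, 0, 0, 45.4],
    [0, 0, 0, 0, 0, 0, 45.4],
    [0, 0, 0, 0, 0, 0, 45.4],
    [0, 0, 0, 0, 0, 0, 45.4],
    [0, 0, 0, 0, 0, 0, 45.4],
    [0, 0, 0, 0, 0, 0, 45.4],
    [0, 0, 0, 0, 0, 0, 45.4]
  ]
}}

```text
t: 21.52
ee_pos: [491.9, 202.2, 27.4]
orientation: [3.132, -0.238, -0.0]
ft_force: [-5.0, 0.5, -1.5]
width: 45.6
grasp_force: 6.4
```

Call:
{"api": "servo_tool", "payload": {
  "rows": [
    [0, 0, 0, 0, 0, 0, 45.4],
    [0, 0, 0, 0, 0, 0, 45.4],
    [0, 0, 0, 0, 0, 0, 45.4],
    [0, 0, 0, 0, 0, 0, 45.4],
    [0, 0, 0, 0, 0, 0, 45.4],
    [0, 0, 0, 0, 0, 0, 45.4],
    [0, 0, 0, 0, 0, 0, 45.4],
    [0, 0, 0, 0, 0, 0, 45.4],
    [0, 0, 0, 0, 0, 0, 45.4],
    [0, 0, 0, 0, 0, 0, 45.4]
  ]
}}

```text
t: 22.78
ee_pos: [491.9, 202.2, 27.4]
orientation: [3.132, -0.238, -0.001]
ft_force: [-4.0, 1.3, -2.8]
width: 45.3
grasp_force: 6.4
```

Run:
```python
from m import *
W=[]
for i in range(12):
    b,e=ctrl.get_image('side');o=ctrl.get_obs();W.append(o['width'])
print(o['t'],np.mean(W),np.std(W),o['grasp_force'],o['ft_force'],o['ee_pos'])
```

```text
23.375 45.55275654250142 0.16961316852827626 6.439526304602623 [-5.06825698  0.37175749 -2.25702079] [491.94378469 202.20377717  27.39591314]
```

The squeeze has held steady for over 3 s at 45.55 mm over the studs, a gap of about 20 mm. I'm handing it in.

```bash
python3 -c "
from workcell import ctrl
print(ctrl.close_job())"
```

```text
the job is handed in; nothing more can be done
None
```

The pin is seated with its flange on the fork and released, and the job was handed in at about 23 s with the squeeze still held: over 3 s at about 45.5 mm over the studs, which by the given ratio is a tip gap of about 20 mm (the tips themselves were partly hidden from the cameras).

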